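# Draw the chisel and hold its edge over the light pad

### The job

Draw the wooden-handled chisel out of the sloping tool rack, turn it level, and hold it raised about a hand's breadth above the lit pad with its cutting edge over the middle of the pad, so I can check the edge for nicks against the light. Do not put it down or let go: finish while holding it still in the air, clear of the pad. Leave the screwdriver in the rack and do not disturb the caliper, the square or the spanner.

Things in the scene. Friction and masses are not known exactly. Their poses are not given: they have to be found in the camera images.
- tool_rack: Fixed wooden rack, foot 125 (x) x 170 (y) x 14 mm; origin under the foot's centre, on the table; its +x points away from the robot (yaw up to 0.4 either way). A block 46 x 160 mm slopes up and away to 130 mm height; its two sockets run along (cos 50deg, 0, sin 50deg) in the rack's frame, so tools lean 40 degrees from upright, handles toward +x. Chisel at y = +45 mm, screwdriver at y = -45 mm
- chisel_socket (a point): centre of the mouth of the chisel's socket, on the block's sloping top face, 115 mm above the table; socket 8 x 27 mm wide (27 along the rack's y), 105 mm deep, the blade has 1 to 3 mm of play
- chisel: Loose bench chisel 260 mm long, 0.12 to 0.24 kg, blade in the socket, handle up (155 mm stands out). Own y axis: from handle end to cutting edge. Origin at mid-length, beside it: the centre line is 14 mm off along own +z. Along y: round wooden handle 29 mm thick from -130 to -20 mm (bears a 60 N grip), neck 18 to 27 mm thick to +20, flat blade 22 (x) x 5 mm (z) to +130 mm
- chisel_edge (a point): middle of the chisel's cutting edge, at the blade's end (chisel's own y = +130 mm, z = 13.5 mm)
- light_pad: Fixed flat LED light pad with a glowing white square face (126 mm) in a black frame, 150 x 150 mm, top 12 mm above the table. Origin: centre of the underside. Placed anew each time, left or right of the rack
- pad_centre (a point): middle of the light pad's glowing face, 12 mm above the table
- screwdriver: Loose screwdriver with red handle (27 mm thick, 100 mm long), 220 mm long, standing in the rack's other socket, 90 mm beside the chisel. Stays there
- caliper: loose digital caliper 67 x 262 x 14 mm lying flat on the table; leave alone. Origin: centre of the underside
- comb_square: loose combination square 87 x 300 x 28 mm lying flat on the table; leave alone. Origin: centre of the underside
- spanner: loose open-ended spanner 51 x 210 x 9 mm lying flat on the table; leave alone. Origin: centre of the underside

How it is judged:
By the outcome, as a careful person would: the job done as asked, in the order asked, and still so for the second after the job is handed in, while the arm keeps its last pose, push and grip.
It also fails if it takes over 61 s, if anything falls off the work surface, if the arm or the gripper's body presses on something with over 40 N, if the wrist force passes 120 N, or if a joint passes its speed limit or range.

### The arm

A 7-joint arm with a two-finger parallel gripper is mounted at the origin on a cart in front of the work surface, level with it; the furniture and walls round the work are solid. World frame = base frame: x ahead of the robot, y to its left, z up, the work surface at z = 0. Lengths are in m, angles in rad, forces in N, time in s.
With the tool pointing down it reaches from about 0.425 to 0.925 m from the base axis. Payload 6.8 kg.
Tool frame: the origin (TCP) lies between the finger pads; the fingertips stand 22 mm ahead of it and the grasp point (between the pads) lies 3 mm ahead of it; z points along the fingers, y is the line along which they close (so a half turn about z gives the same grasp; the last joint's range is limited). The gripper opens to 85 mm and grips with 20 to 120 N. Pads are 22 mm wide; open, the fingers measure 114 mm over their backs; the gripper's body (76 mm by 85 mm) begins 54 mm behind the grasp point. The pads swing forward as they close: fully open they stand 13 mm farther back than shut.
Start: joints at [-1.407, 0.477, 0.022, 1.555, -0.011, 1.109, -0.083], TCP at [0.181, 0.65, 0.253] pointing down, gripper open.
Joint ranges: [-2.96, 2.96], [-0.34, 2.1], [-1.41, 1.46], [0.24, 2.44], [-1.37, 4.51], [0.17, 1.92], [-2.96, 2.96]. Speed limits (rad/s): [2.39, 2.39, 3.14, 3.14, 3.14, 3.14, 3.14].

### API

Orientations are given as a unit quaternion [w, x, y, z].
In Python, from station import bot gives the robot as it stands.
- The arm moves only by the tool servo_tool, never from a script. Its argument "motion" is a list that holds one entry, the list of rows, each a list of 5 numbers: the opening, from 0 (shut) to 1 (fully open), then the shift along the world's x, y, z each as a share of 0.04 m, from -1 to 1, then the turn about the world's z as a share of 0.12 rad, from -1 to 1. A call has 1 to 20 rows; each row shifts and turns the commanded pose from where the row before left it; what a row does not reach is not made up. A row lasts 1/10 s, in which the tool goes at most 50 mm and 8.59 degrees, less where a joint would pass 70% of its speed; a pose out of reach is approached as far as the arm can. A call with a number of a shift or a turn outside -1 to 1 is refused whole. A call with a gripper value outside its range is refused whole. The fingers move at their own pace and stop on an object; "newtons" is the grip in N (left out, the last holds). Time passes only in rows, so rows that do not move let the fingers close. It gives the time, the measured TCP pose, the force, the opening and the grip force at its end, in the units of the state.
- bot.get_obs(): the state, without advancing time (a new reading comes with each control period).
- bot.read_camera(name): name is "scene" or "side" or "wrist"; returns (picture, depth): 400x640x3 uint8, red, green, blue; 400x640 float32, m along the optical axis (not along the pixel's ray), 0 where there is no reading.
- bot.get_calibration(name): a dict with "fovy" (degrees; the focal length in pixels is half the picture's height over the tangent of half this angle, whatever the lens; pixels are square), "cx", "cy" (the principal point, pixels), "k1" (the pictures are not rectified: a ray, as slopes to the right and down, at radius r is drawn at 1 + k1 r^2 times it, then the intrinsics apply), "view" (4x4, takes a point from world to camera coordinates). Camera axes: x right, y down, z forward; pixel columns grow to the right and rows downward; lengths in m; the calibration is good to about 2 mm. A picture is of the moment at which its call begins: read the wrist's pose just before it. get_calibration takes no time and is no camera call; for the wrist camera it gives the pose at the moment of the call.
- bot.hand_in(): hands the job in; it is judged then, once.
The state is a dict: "t": time; "q": joint angles; "joint_vel": joint speeds; "joint_torque": joint torques, N m; "eef_pos": TCP position; "tool_rot": TCP orientation; "contact_force": force on the tool from outside, world axes, zero at the start; "torque": the same for the moment, N m; "gripper_width": opening from 0.0 (shut) to 1.0 (fully open); "grasp_force": force on a finger pad.
Only numpy, scipy, OpenCV 4.12 (cv2) and the standard library are available. Lean on these libraries where they do the work, as an engineer would, in place of code of your own. Each camera call takes 0.05 s, during which the arm holds its last target. There are 200 camera calls.

## Working session

There is one attempt and no reset: what is moved stays moved. The work goes in short steps, Python scripts to look and compute and a tool call to move; the robot and the scene stay as the last step left them, time stands still between calls to the robot, and variables do not carry over. Pictures are saved under pics/ and viewed, at most 10 in all, crops included, and the job is handed in when it is done.

Besides the shell and the picture viewer there is one more tool, called after "Emit:" as a command line: name --argument value ..., lists and objects as JSON in quotes. servo_tool: Moves the arm, as the interface text tells. Shift numbers are shares of 0.04 m and turn numbers shares of 0.12 rad, none past 1 either way. Its arguments: {"type":"object","properties":{"motion":{"type":"array"},"newtons":{"type":"number"}},"required":["motion"]}

```bash
mkdir -p pics; cat > h.py <<'E'
import numpy as np, cv2
from station import bot
def K(c):
    f=200/np.tan(np.radians(c['fovy'])/2); return f
def pts(name_c,depth):
    c=name_c; f=K(c); v,u=np.mgrid[0:400,0:640].astype(float)
    x=(u-c['cx'])/f; y=(v-c['cy'])/f; X,Y=x.copy(),y.copy()
    for _ in range(8):
        s=1+c['k1']*(X*X+Y*Y); X=x/s; Y=y/s
    P=np.stack([X*depth,Y*depth,depth,np.ones_like(depth)],-1)
    return (P@np.linalg.inv(np.array(c['view'])).T)[...,:3]
def cam(n):
    c=bot.get_calibration(n); rgb,d=bot.read_camera(n); return rgb,d,pts(c,d.astype(float)),c
def proj(c,p):
    q=np.array(c['view'])@np.append(p,1); a=q[:2]/q[2]; a=a*(1+c['k1']*(a@a)); return a*K(c)+[c['cx'],c['cy']]
E
python3 - <<'E'
from h import *
o=bot.get_obs(); print(o['t'],o['eef_pos'],o['tool_rot'],o['contact_force'],o['gripper_width'])
for n in ['scene','side']:
    rgb,d,P,c=cam(n); cv2.imwrite(f'pics/{n}0.png',rgb[...,::-1]); np.savez(f'{n}0.npz',rgb=rgb,P=P)
    print(n,np.linalg.inv(np.array(c['view'])).round(2)[:3].tolist(),c['fovy'])
E
```

```text
0.0 [0.18108172 0.64968878 0.25234699] [-5.65779252e-05  1.35493249e-01  9.90777861e-01 -8.97534354e-04] [-0.05212778 -0.43330172  0.03979383] 0.995149122830786
scene [[0.55, -0.61, 0.57, -0.28], [-0.83, -0.4, 0.38, -0.51], [-0.0, -0.69, -0.73, 1.22]] 45.94967626378969
side [[0.92, -0.28, 0.27, 0.22], [-0.39, -0.62, 0.68, -0.82], [-0.02, -0.73, -0.68, 0.99]] 43.65293047609791
```

View pics/scene0.png

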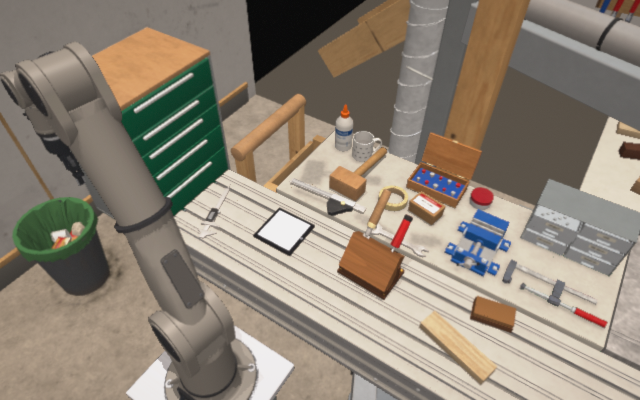

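View pics/side0.png

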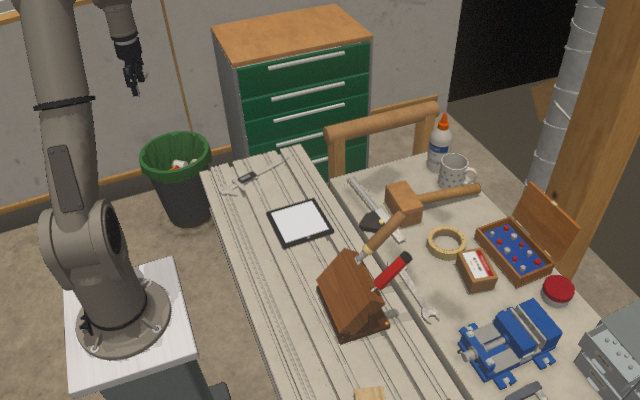

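The scene view shows the chisel handle at about (378,212), the screwdriver at (402,232), the rack at (370,265), and the pad at (285,230), left of the rack. The side view has the handle at (383,232) and the pad at (300,222).

```bash
python3 - <<'E'
from h import *
for n,hb,pb in [('scene',(360,185,395,240),(245,200,325,260)),('side',(350,205,412,262),(260,195,340,250))]:
    z=np.load(f'{n}0.npz'); rgb,P=z['rgb'],z['P']; hsv=cv2.cvtColor(rgb,cv2.COLOR_RGB2HSV)
    def box(b):
        m=np.zeros((400,640),bool); m[b[1]:b[3],b[0]:b[2]]=1; return m
    m=box(pb)&(hsv[...,2]>200)&(hsv[...,1]<25)&(abs(P[...,2]-.012)<.006)
    r=cv2.minAreaRect((P[m][:,:2]*1000).astype(np.float32)); print(n,'pad',m.sum(),r,P[m].mean(0).round(4))
    for nm,mm in [('handle',box(hb)&(hsv[...,1]>70)&(hsv[...,0]<25)&(P[...,2]>.135)),('red',(hsv[...,1]>170)&((hsv[...,0]<5)|(hsv[...,0]>174))&(P[...,2]>.12)&(P[...,0]<.9)&(P[...,2]<.3))]:
        Q=P[mm]; c=Q.mean(0); e=np.linalg.svd(Q-c,full_matrices=False)[2][0]; e*=np.sign(e[2]); t=(Q-c)@e
        print(nm,mm.sum(),c.round(4),e.round(3),'elev',np.degrees(np.arcsin(e[2])).round(1),'yaw',np.arctan2(e[1],e[0]).round(3),t.min().round(3),t.max().round(3),'ztop',Q[:,2].max().round(3))
    # rack block face: highest edge points
    mm=(P[...,0]>.4)&(P[...,0]<.75)&(abs(P[...,1])<.4)&(abs(P[...,2]-.128)<.004)&(hsv[...,1]>90)&(hsv[...,0]<20)&(hsv[...,2]<150)
    Q=P[mm]; r=cv2.minAreaRect((Q[:,:2]*1000).astype(np.float32)); print('edge',mm.sum(),r)
    mm=(P[...,2]>.03)&(P[...,0]>.4)&(P[...,0]<1)&(P[...,1]>-.2)&(P[...,1]<.5)
    g=P[mm]; H={}
    for p in g: 
        k=(int(p[0]*1000)//50*50,int(p[1]*1000)//50*50); H[k]=max(H.get(k,0),p[2])
    print({k:round(v,2) for k,v in sorted(H.items())})
E
```

```text
scene pad 1016 ((505.45989990234375, 132.08212280273438), (129.27442932128906, 127.0947265625), 1.4448896646499634) [0.5035 0.1301 0.0109]
handle 377 [ 0.6061 -0.1523  0.1902] [-0.611 -0.255  0.749] elev 48.5 yaw -2.746 -0.027 1.406 ztop 1.221
red 208 [ 0.5798 -0.2383  0.1621] [ 0.686 -0.025  0.727] elev 46.6 yaw -0.036 -0.041 0.042 ztop 0.194
edge 76 ((540.8902587890625, -192.65704345703125), (151.1630859375, 32.53349304199219), 88.93206787109375)
{(450, -200): np.float64(0.1), (450, -150): np.float64(0.09), (450, -100): np.float64(0.04), (500, -200): np.float64(0.13), (500, -150): np.float64(0.13), (550, -200): np.float64(0.18), (550, -150): np.float64(0.19), (600, -200): np.float64(0.23), (600, -150): np.float64(0.23), (650, -200): np.float64(0.23), (650, -150): np.float64(0.23), (700, 0): np.float64(0.05), (750, -50): np.float64(0.07), (750, 0): np.float64(0.07), (750, 50): np.float64(0.07), (750, 100): np.float64(0.07), (800, -200): np.float64(0.05), (800, -150): np.float64(0.03), (800, -100): np.float64(0.03), (800, -50): np.float64(0.07), (800, 0): np.float64(0.07), (800, 50):
[... 1422 characters left out ...]
 np.float64(0.07), (750, 50): np.float64(0.07), (750, 100): np.float64(0.07), (800, -200): np.float64(0.05), (800, -50): np.float64(0.07), (800, 0): np.float64(0.07), (800, 50): np.float64(0.07), (800, 100): np.float64(0.07), (850, -200): np.float64(0.05), (850, -100): np.float64(0.03), (850, 0): np.float64(0.05), (850, 50): np.float64(0.05), (900, -200): np.float64(0.05), (900, -150): np.float64(0.05), (900, 0): np.float64(0.04), (900, 50): np.float64(0.09), (900, 100): np.float64(0.09), (950, -200): np.float64(0.04), (950, -150): np.float64(0.05), (950, 0): np.float64(0.04), (950, 50): np.float64(0.09), (950, 100): np.float64(0.1), (950, 150): np.float64(0.2), (950, 200): np.float64(0.19)}
```

```bash
python3 - <<'E'
from h import *
for n,hb in [('scene',(360,180,398,240)),('side',(350,205,412,262))]:
    z=np.load(f'{n}0.npz'); rgb,P=z['rgb'],z['P']; hsv=cv2.cvtColor(rgb,cv2.COLOR_RGB2HSV)
    m=np.zeros((400,640),bool); m[hb[1]:hb[3],hb[0]:hb[2]]=1
    m&=(P[...,2]>.15)&(P[...,2]<.3)&(abs(P[...,1]+.15)<.06)
    Q=P[m]; c=Q.mean(0); e=np.linalg.svd(Q-c,full_matrices=False)[2][0]; e*=np.sign(e[2]); t=(Q-c)@e
    print(n,m.sum(),c.round(4),'elev',np.degrees(np.arcsin(e[2])).round(1),'yaw',np.arctan2(e[1],e[0]).round(3),t.min().round(3),t.max().round(3),Q[:,2].max().round(3),'y',Q[:,1].min().round(4),Q[:,1].max().round(4))
    for zz in (.18,.19,.2,.21,.22):
        S=Q[abs(Q[:,2]-zz)<.003]; print(zz,len(S),S.min(0).round(4),S.max(0).round(4))
    mm=(P[...,0]>.4)&(P[...,0]<.7)&(P[...,1]>-.29)&(P[...,1]<-.09)&(P[...,2]>.123)&(P[...,2]<.135)
    Q=P[mm]; Q=Q[Q[:,0]<.56]
    a=Q[Q[:,2]>.1265]; print('edge',len(a),a.min(0).round(4),a.max(0).round(4),np.polyfit(a[:,1],a[:,0],1).round(4),np.median(a,0).round(4))
E
```

```text
scene 352 [ 0.612 -0.15   0.191] elev 45.8 yaw -0.051 -0.059 0.057 0.233 y -0.1624 -0.1306
0.18 26 [ 0.5906 -0.1585  0.177 ] [ 0.6112 -0.1339  0.183 ]
0.19 24 [ 0.5976 -0.162   0.1872] [ 0.6284 -0.1349  0.1921]
0.2 31 [ 0.6091 -0.1622  0.1972] [ 0.638  -0.1368  0.2029]
0.21 22 [ 0.6172 -0.1616  0.2071] [ 0.6461 -0.1382  0.212 ]
0.22 20 [ 0.6293 -0.1613  0.2171] [ 0.6482 -0.1367  0.2229]
edge 79 [ 0.5221 -0.268   0.1265] [ 0.5587 -0.1096  0.1341] [-0.0206  0.5307] [ 0.531  -0.187   0.1284]
side 592 [ 0.6132 -0.1529  0.1928] elev 45.4 yaw -0.041 -0.064 0.056 0.236 y -0.163 -0.1337
0.18 43 [ 0.5897 -0.1606  0.177 ] [ 0.6213 -0.138   0.1829]
0.19 46 [ 0.5983 -0.1616  0.1872] [ 0.6301 -0.1392  0.1929]
0.2 37 [ 0.6091 -0.1609  0.1973] [ 0.6381 -0.1401  0.2028]
0.21 38 [ 0.6201 -0.1621  0.207 ] [ 0.6459 -0.1397  0.2122]
0.22 44 [ 0.6281 -0.163   0.2175] [ 0.6621 -0.1419  0.223 ]
edge 193 [ 0.5218 -0.2707  0.1265] [ 0.5599 -0.1068  0.1349] [0.0097 0.5365] [ 0.5307 -0.1886  0.1286]
```

Emit:
servo_tool --motion '[[[1,0.7,-0.7,0.1,0.2],[1,0.7,-0.7,0.1,0.2],[1,0.7,-0.7,0.1,0.2],[1,0.7,-0.7,0.1,0.2],[1,0.7,-0.7,0.1,0.2],[1,0.7,-0.7,0.1,0.2],[1,0.7,-0.7,0.1,0.2],[1,0.7,-0.7,0.1,0.2],[1,0.7,-0.7,0.1,0.2],[1,0.7,-0.7,0.1,0.1],[1,0.7,-0.7,0.1,0],[1,0.7,-0.7,0.1,0],[1,0.7,-0.7,0.1,0],[1,0.7,-0.7,0.1,0],[1,0.7,-0.7,0,0],[1,0.6,-0.7,0,0],[1,0,-0.7,0,0],[1,0,-0.7,0,0],[1,0,-0.7,0,0],[1,0,-0.7,0,0]]]'

```text
t: 2.1
eef_pos: [0.6249, 0.089, 0.3087]
tool_rot: [-0.001, 0.022, 1.0, -0.0]
contact_force: [0.6, -0.0, -0.1]
gripper_width: 1.004
grasp_force: 0.0
```

Emit:
servo_tool --motion '[[[1,0,-0.7,0,0],[1,0,-0.7,0,0],[1,0,-0.7,0,0],[1,0,-0.7,0,0],[1,0,-0.7,0,0],[1,0,-0.7,0,0],[1,0,-0.7,0,0],[1,0,-0.7,0,0],[1,0,-0.3,0,0],[1,0,0,0,0],[1,0,0,0,0],[1,0,0,0,0]]]'

```text
t: 3.3
eef_pos: [0.6256, -0.1434, 0.3091]
tool_rot: [-0.0, 0.02, 1.0, 0.001]
contact_force: [-0.3, 0.2, 0.3]
gripper_width: 1.004
grasp_force: 0.0
```

```bash
python3 - <<'E'
from h import *
o=bot.get_obs(); print(o['eef_pos'],o['contact_force'])
rgb,d,P,c=cam('wrist'); im=rgb[...,::-1].copy()
for p in [(.625,-.148,.2),(.55,-.145,.115)]:
    u=proj(c,np.array(p)); print(u); cv2.circle(im,tuple(int(k) for k in u),4,(0,255,0),1)
cv2.imwrite('pics/w1.png',im)
m=(P[...,2]>.15)&(P[...,2]<.26)&(abs(P[...,1]+.15)<.05); Q=P[m]
for zz in (.17,.18,.19,.2,.21,.22):
    S=Q[abs(Q[:,2]-zz)<.004]
    if len(S): print(zz,len(S),S.min(0).round(4),S.max(0).round(4))
E
```

```text
[ 0.62555777 -0.14341637  0.30907961] [-0.27997226  0.21293044  0.2670267 ]
[314.0296114  205.93132927]
[315.33861065  92.93701143]
0.17 431 [ 0.5827 -0.1601  0.166 ] [ 0.6059 -0.1331  0.174 ]
0.18 476 [ 0.5916 -0.161   0.176 ] [ 0.6157 -0.1337  0.184 ]
0.19 514 [ 0.5999 -0.1606  0.186 ] [ 0.6276 -0.1344  0.194 ]
0.2 545 [ 0.6105 -0.1615  0.1961] [ 0.6373 -0.1351  0.204 ]
0.21 571 [ 0.6203 -0.1611  0.206 ] [ 0.6416 -0.1362  0.214 ]
0.22 666 [ 0.6295 -0.1619  0.216 ] [ 0.664  -0.1368  0.224 ]
```

View pics/w1.png

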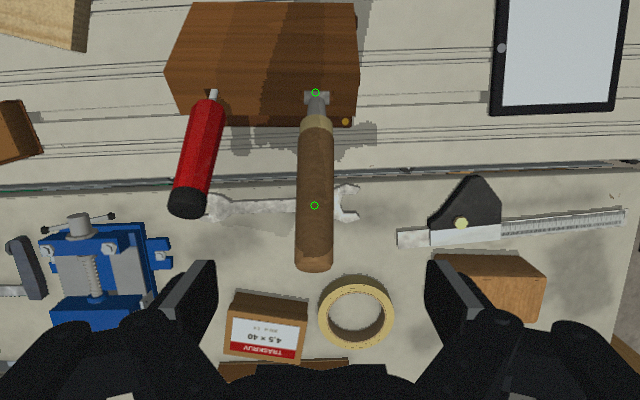

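The wrist view shows the chisel handle from (316,120) to (314,268), and my predicted grasp point at (314,206) sits on its axis. I'll lower and close there.

Emit:
servo_tool --motion '[[[1,0,-0.14,-0.4,0],[1,0,0,-0.4,0],[1,0,0,-0.4,0],[1,0,0,-0.4,0],[1,0,0,-0.4,0],[1,0,0,-0.4,0],[1,0,0,-0.35,0],[1,0,0,0,0],[1,0,0,0,0],[0,0,0,0,0],[0,0,0,0,0],[0,0,0,0,0],[0,0,0,0,0],[0,0,0,0,0],[0,0,0,0,0],[0,0,0,0,0],[0,0,0,0,0],[0,0,0,0,0],[0,0,0,0,0]]]' --newtons 50

```text
t: 5.25
eef_pos: [0.6256, -0.1511, 0.1999]
tool_rot: [0.0, 0.022, 1.0, 0.0]
contact_force: [-0.1, 1.5, 4.9]
gripper_width: 0.32
grasp_force: 49.2
```

Emit:
servo_tool --motion '[[[0,0.07,0,0.08,0],[0,0.13,-0.005,0.15,0],[0,0.13,-0.005,0.15,0],[0,0.13,-0.005,0.15,0],[0,0.13,-0.005,0.15,0],[0,0.13,-0.005,0.15,0],[0,0.13,-0.005,0.15,0],[0,0,0,0,0]]]' --newtons 58

```text
t: 6.05
eef_pos: [0.6606, -0.1527, 0.2397]
tool_rot: [0.001, 0.022, 1.0, -0.0]
contact_force: [-0.4, -0.4, -2.4]
gripper_width: 0.321
grasp_force: 57.0
```

Emit:
servo_tool --motion '[[[0,0.13,-0.005,0.15,0],[0,0.13,-0.005,0.15,0],[0,0.13,-0.005,0.15,0],[0,0.13,-0.005,0.15,0],[0,0.13,-0.005,0.15,0],[0,0.13,-0.005,0.15,0],[0,0.13,-0.005,0.15,0],[0,0.13,-0.005,0.15,0],[0,0.13,-0.005,0.15,0],[0,0.13,-0.005,0.15,0],[0,0,0,0.2,0],[0,0,0,0.2,0],[0,0,0,0,0],[0,0,0,0,0]]]'

```text
t: 7.45
eef_pos: [0.7111, -0.1547, 0.3148]
tool_rot: [0.0, 0.022, 1.0, 0.0]
contact_force: [0.2, 0.3, -2.9]
gripper_width: 0.324
grasp_force: 57.1
```

```bash
python3 - <<'E'
from h import *
o=bot.get_obs(); print(o['eef_pos'],o['contact_force'],o['torque'])
a=cam('scene'); b=cam('side')
cv2.imwrite('pics/s2.png',cv2.resize(np.hstack([a[0][120:300,290:480],b[0][130:330,300:500][:180]])[...,::-1],None,fx=2,fy=2))
E
```

```text
[ 0.71109998 -0.1546934   0.31483436] [ 0.23782127  0.33211137 -2.85523563] [ 0.02363438 -0.06552393  0.00047769]
```

View pics/s2.png

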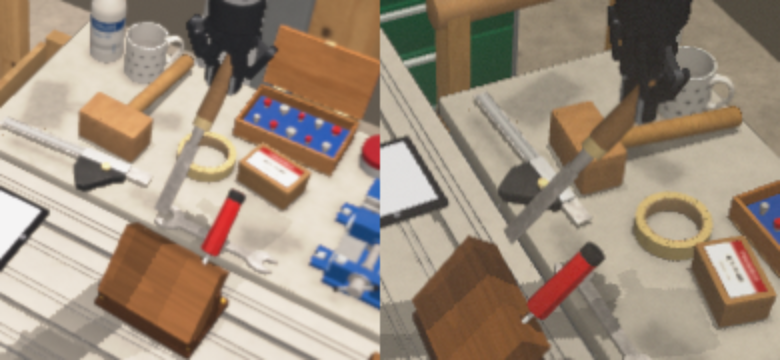

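```bash
cat >> h.py <<'E'
def axis(show=True):
    "blade/handle points below and ahead (-x side, rack yaw ignored) of the grasp"
    o=bot.get_obs(); e=np.array(o['eef_pos']); q=o['tool_rot']; th=2*np.arctan2(q[1],q[2]) # closing dir turned by -th
    out=[]
    for n in ['scene','side']:
        rgb,d,P,c=cam(n); D=P-e; f=-(D[...,0]*np.cos(th)-D[...,1]*np.sin(th)); l=D[...,0]*np.sin(th)+D[...,1]*np.cos(th)
        m=(f>.03)&(f<.24)&(abs(l)<.022)&(D[...,2]<.04)&(D[...,2]>-.25)&(P[...,2]>(.135 if e[1]<0 else .05))
        hsv=cv2.cvtColor(rgb,cv2.COLOR_RGB2HSV)
        a=np.c_[f[m],l[m],D[m][:,2]]
        p=np.polyfit(a[:,0],a[:,2],1)
        for _ in range(5):
            r=abs(a[:,2]-np.polyval(p,a[:,0])); k=r<max(.006,np.median(r)*2); p=np.polyfit(a[k,0],a[k,2],1)
        A=a[k]; print(n,len(A),'pitch deg',np.degrees(np.arctan(p[0])).round(1),'z at f=0',p[1].round(4),'f max',np.sort(A[:,0])[-5:].round(4).tolist(),'tip',A[np.argsort(A[:,0])[-15:]].mean(0).round(4),'lat slope',np.polyfit(A[:,0],A[:,1],1).round(3))
    print('tcp',e.round(4),'th',th.round(3),'F',np.round(o['contact_force'],2),'T',np.round(o['torque'],3),'t',o['t'])
E
python3 -c "from h import *; axis()"
```

```text
scene 370 pitch deg -51.1 z at f=0 0.0105 f max [0.1429, 0.143, 0.1433, 0.1452, 0.1453] tip [ 0.1417  0.0012 -0.1611] lat slope [ 0.046 -0.004]
side 585 pitch deg -50.5 z at f=0 0.0112 f max [0.145, 0.1451, 0.1455, 0.1455, 0.1466] tip [ 0.1445  0.0032 -0.1614] lat slope [ 0.076 -0.007]
tcp [ 0.7109 -0.1545  0.3141] th 0.044 F [ 1.11 -0.25 -2.83] T [ 0.004 -0.045 -0.016] t 7.55
```

Emit:
servo_tool --motion '[[[0,-0.3,0.07,-0.1,0],[0,-0.3,0.07,-0.1,0],[0,-0.3,0.07,-0.1,0],[0,-0.3,0.07,-0.1,0],[0,-0.3,0.07,-0.1,0],[0,0,0,-0.1,0],[0,0,0,-0.1,0],[0,0,0,-0.1,0],[0,0,0,-0.1,0],[0,0,0,0,0],[0,0,0,0,0]]]' --newtons 58

```text
t: 8.75
eef_pos: [0.6514, -0.1406, 0.2783]
tool_rot: [-0.0, 0.022, 1.0, -0.0]
contact_force: [-0.5, 0.5, -1.8]
gripper_width: 0.317
grasp_force: 57.1
```

```bash
python3 -c "
from h import *
axis()
b=cam('side'); cv2.imwrite('pics/s3.png',cv2.resize(b[0][150:350,300:500][...,::-1],None,fx=2.5,fy=2.5))"
```

```text
scene 310 pitch deg -51.8 z at f=0 0.0129 f max [0.1248, 0.1253, 0.1254, 0.1255, 0.1259] tip [ 0.1234  0.0009 -0.1401] lat slope [ 0.046 -0.004]
side 475 pitch deg -51.5 z at f=0 0.0145 f max [0.1275, 0.128, 0.1283, 0.1292, 0.1293] tip [ 0.1271  0.0021 -0.141 ] lat slope [ 0.089 -0.008]
tcp [ 0.6514 -0.1406  0.2783] th 0.044 F [-0.49  0.47 -1.83] T [ 0.008 -0.038  0.016] t 8.75
```

View pics/s3.png

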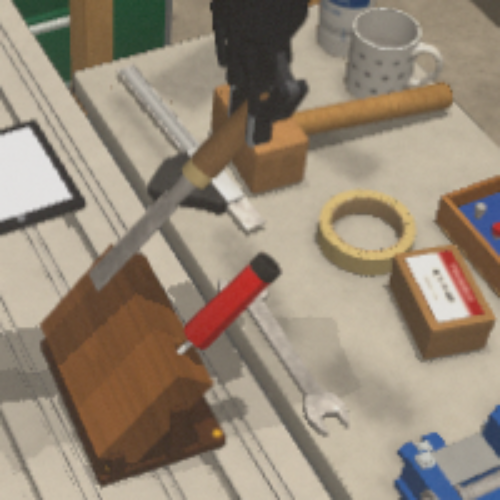

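The side crop shows the chisel above the rack's ridge, with its tip at crop (100,285) just on the robot side of it. Now I'll lever it level against the ridge using the flat of the blade.

Emit:
servo_tool --motion '[[[0,0,0,-0.1,0],[0,0,0,-0.1,0],[0,0.15,0,-0.14,0],[0,0.15,0,-0.14,0],[0,0.14,0,-0.15,0],[0,0.14,0,-0.15,0],[0,0.12,0,-0.16,0],[0,0.12,0,-0.16,0],[0,0,0,0,0]]]' --newtons 40

```text
t: 9.8
eef_pos: [0.6844, -0.1404, 0.2332]
tool_rot: [-0.0, 0.022, 1.0, -0.0]
contact_force: [-1.7, -1.1, -1.0]
gripper_width: 0.321
grasp_force: 53.8
```

```bash
python3 -c "
from h import *
axis()"
```

```text
scene 310 pitch deg -37.4 z at f=0 0.0116 f max [0.1466, 0.1467, 0.1474, 0.1481, 0.1497] tip [ 1.443e-01 -1.000e-04 -9.490e-02] lat slope [ 0.011 -0.002]
side 512 pitch deg -37.5 z at f=0 0.0147 f max [0.1504, 0.1505, 0.1511, 0.1527, 0.1534] tip [ 0.1497  0.0016 -0.0964] lat slope [ 0.044 -0.006]
tcp [ 0.6844 -0.1404  0.2332] th 0.043 F [-1.7  -1.12 -0.97] T [-0.127  0.513  0.034] t 9.8
```

Levering works: the pitch is now -37.5°. Continuing the arc.

Emit:
servo_tool --motion '[[[0,0.11,0,-0.17,0],[0,0.11,0,-0.17,0],[0,0.09,0,-0.18,0],[0,0.09,0,-0.18,0],[0,0.08,0,-0.19,0],[0,0.08,0,-0.19,0],[0,0.06,0,-0.19,0],[0,0.06,0,-0.19,0],[0,0.04,0,-0.2,0],[0,0.04,0,-0.2,0],[0,0,0,0,0]]]' --newtons 40

```text
t: 11.0
eef_pos: [0.714, -0.1401, 0.1585]
tool_rot: [-0.001, 0.022, 1.0, 0.0]
contact_force: [-0.1, 0.1, 1.3]
gripper_width: 0.319
grasp_force: 51.0
```

```bash
python3 -c "
from h import *
axis()"
```

```text
scene 240 pitch deg -12.2 z at f=0 0.0099 f max [0.1668, 0.1671, 0.1675, 0.1726, 0.1734] tip [ 0.1636 -0.002  -0.0221] lat slope [ 0.015 -0.004]
side 491 pitch deg -12.3 z at f=0 0.0122 f max [0.1808, 0.1822, 0.1831, 0.186, 0.1873] tip [ 0.1787 -0.0018 -0.0224] lat slope [ 0.032 -0.006]
tcp [ 0.714  -0.1401  0.1585] th 0.044 F [-0.06  0.08  1.3 ] T [-0.108  0.299  0.03 ] t 11.0
```

Emit:
servo_tool --motion '[[[0,0.02,0,-0.16,0],[0,0.02,0,-0.16,0],[0,0.01,0,-0.16,0],[0,0,0,-0.16,0],[0,0,0,-0.15,0],[0,0,0,-0.15,0],[0,0,0,0,0]]]' --newtons 40

```text
t: 11.8
eef_pos: [0.7159, -0.1403, 0.1213]
tool_rot: [-0.001, 0.022, 1.0, 0.0]
contact_force: [0.8, 0.1, 0.1]
gripper_width: 0.319
grasp_force: 51.0
```

Emit:
servo_tool --motion '[[[0,0,0,0,0],[0,0,0,0,0],[0,0,0,0,0],[0,0,0,0.1,0],[0,0,0,0.2,0],[0,0,0,0.3,0],[0,0,0,0.3,0],[0,0,0,0.3,0],[0,0,0,0.2,0],[0,0,0,0.1,0],[0,0,0,0,0],[0,0,0,0,0]]]' --newtons 58

```text
t: 13.0
eef_pos: [0.7161, -0.1405, 0.1821]
tool_rot: [-0.0, 0.022, 1.0, 0.0]
contact_force: [-0.7, -0.2, -2.5]
gripper_width: 0.317
grasp_force: 57.1
```

```bash
python3 -c "
from h import *
axis()"
```

```text
scene 365 pitch deg -1.5 z at f=0 0.0074 f max [0.2199, 0.2201, 0.2212, 0.2221, 0.2228] tip [ 0.2191 -0.0007  0.0036] lat slope [ 0.012 -0.004]
side 691 pitch deg -1.5 z at f=0 0.0088 f max [0.2219, 0.2223, 0.2225, 0.2227, 0.2228] tip [ 0.2213 -0.0012  0.0048] lat slope [ 0.023 -0.005]
tcp [ 0.7161 -0.1405  0.1821] th 0.044 F [-0.67 -0.18 -2.53] T [ 0.003 -0.129  0.023] t 13.0
```

Emit:
servo_tool --motion '[[[0,0,0.1,0,0],[0,0,0.2,0,0],[0,0,0.3,0,0],[0,0,0.4,0,0],[0,0.02,0.4,0,0],[0,0.02,0.5,0,0],[0,0.02,0.5,0,0],[0,0.02,0.5,0,0],[0,0.02,0.5,0,0],[0,0.02,0.5,0,0],[0,0.02,0.5,0,0],[0,0.02,0.5,0,0],[0,0.02,0.5,0,0],[0,0.02,0.4,0,0],[0,0.02,0.3,0,0],[0,0,0.2,0,0],[0,0,0.1,0,0],[0,0,0.1,0,0],[0,0,0,0,0],[0,0,0,0,0]]]'

```text
t: 15.1
eef_pos: [0.7253, 0.1185, 0.1826]
tool_rot: [0.0, 0.022, 1.0, -0.0]
contact_force: [0.1, 0.6, -1.6]
gripper_width: 0.318
grasp_force: 57.2
```

Emit:
servo_tool --motion '[[[0,0,0,-0.1,0],[0,0,0,-0.2,0],[0,0,0,-0.25,0],[0,0,0,-0.25,0],[0,0,0,-0.25,0],[0,0,0,-0.25,0],[0,0,0,-0.2,0],[0,0,0,-0.2,0],[0,0,0,-0.1,0],[0,0,0,0,0],[0,0,0,0,0],[0,0,0,0,0]]]'

```text
t: 16.3
eef_pos: [0.7256, 0.1194, 0.1111]
tool_rot: [0.0, 0.022, 1.0, 0.0]
contact_force: [-0.5, 1.5, -3.1]
gripper_width: 0.323
grasp_force: 57.2
```

```bash
python3 -c "
from h import *
axis()
a=cam('scene'); b=cam('side')
im=np.hstack([a[0][120:300,230:430],b[0][130:310,240:440]])[...,::-1]
cv2.imwrite('pics/s4.png',cv2.resize(im,None,fx=2,fy=2))"
```

```text
scene 275 pitch deg -0.9 z at f=0 0.0053 f max [0.2198, 0.2198, 0.2199, 0.22, 0.2201] tip [ 0.2186 -0.0018  0.0033] lat slope [ 0.028 -0.007]
side 437 pitch deg -1.1 z at f=0 0.0075 f max [0.2218, 0.2224, 0.2225, 0.2226, 0.2227] tip [ 0.2205 -0.0009  0.0044] lat slope [ 0.029 -0.007]
tcp [0.7256 0.1194 0.1111] th 0.044 F [-0.48  1.53 -3.06] T [ 0.004 -0.135 -0.002] t 16.3
```

View pics/s4.png

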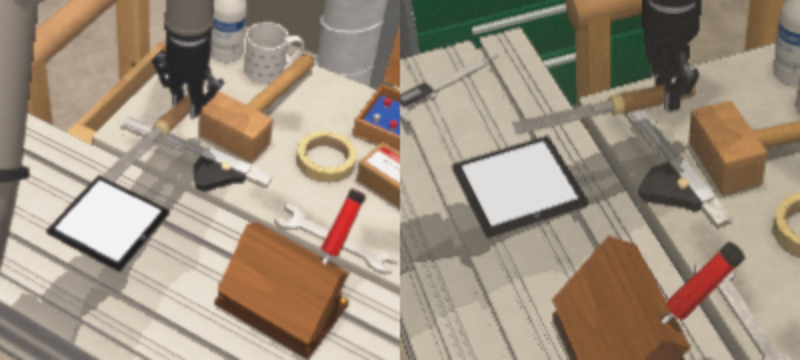

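The crops show the chisel level, with its edge above the pad's middle. The rack, screwdriver, square, spanner and caliper haven't moved. One small trim is left.

Emit:
servo_tool --motion '[[[0,0,0.04,-0.08,0],[0,0,0.03,-0.07,0],[0,0,0,0,0],[0,0,0,0,0],[0,0,0,0,0],[0,0,0,0,0],[0,0,0,0,0]]]'

```text
t: 17.2
eef_pos: [0.7253, 0.1221, 0.1047]
tool_rot: [0.0, 0.022, 1.0, 0.0]
contact_force: [-0.4, -0.1, -1.7]
gripper_width: 0.318
grasp_force: 57.2
```

```bash
python3 -c "
from h import *
axis()
print(bot.hand_in())"
```

```text
scene 278 pitch deg -1.4 z at f=0 0.0065 f max [0.2197, 0.2197, 0.2208, 0.2214, 0.223] tip [ 0.2177 -0.0021  0.0028] lat slope [ 0.025 -0.006]
side 441 pitch deg -1.4 z at f=0 0.0087 f max [0.2218, 0.2221, 0.2223, 0.2226, 0.2231] tip [ 0.2205 -0.0023  0.005 ] lat slope [ 0.028 -0.006]
tcp [0.7253 0.1221 0.1047] th 0.044 F [-0.45 -0.08 -1.73] T [ 0.021 -0.131 -0.025] t 17.2
the job is handed in; nothing more can be done
None
```

I handed the job in with the chisel out of the rack and held still, level to about 1.5°, its edge within a few mm of the pad's middle and about 94 mm above it; the screwdriver is still in the rack, and the caliper, square and spanner were not touched.

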